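Make up two sample trays of cut dried root

TASK

Make up the two sample trays from the loose cut pieces of dried root: in the tray with two compartments, the round slice goes in the wide compartment and the long stick in the narrow one; in the tray with three, the half-moon goes in the long compartment, and the cube-shaped block and the upright round plug go in the two small square ones, one in each, either way round. Each piece must end lying flat on its compartment's floor, the same way up as it started, and let go. Leave the rough lump, the three-cornered offcut and the steel weight where they are.

Things in the scene. Friction and masses are not known exactly. Their poses are not given: they have to be found in the camera images.
- slice: Thick round slice lying flat: disc 56 mm in diameter, 32 mm high, about 60 g. Origin at the centre of its underside, z up. Chalky white with a tan rind.
- stick: Long rectangular stick lying flat, chalky white: 80 mm long (its x), 24 mm wide (its y), 28 mm high, about 45 g. Origin at the centre of its underside, z up.
- half_moon: Half-round piece lying flat: half disc of radius 34 mm, 30 mm high, about 50 g. Its straight side is 68 mm long along its x, at y = -17 mm; the round side's crown is at y = +17 mm. Origin in the middle of this 68 x 34 mm outline, on the underside, z up. Chalky white with a tan rind.
- block: Cube-shaped block, chalky white, 36 mm on every side, about 40 g. Origin at the centre of its underside, axes square to its faces, z up.
- plug: Upright round plug (short column): 34 mm in diameter, 56 mm high, about 45 g, standing on end. Origin at the centre of its underside, z up. Chalky white with a tan rind.
- tray_two: Shallow tray with two compartments, 120 x 156 mm (x, y), fixed. Floor top 5 mm and rim 16 mm above the table, walls 6 mm thick. Origin under its centre, on the table; z up. Divider along x: on its -y side the wide compartment, inside 108 x 88 mm (x, y), centre (0, -28) mm; on its +y side the narrow one, 108 x 50 mm, centre (0, +47) mm.
- tray_three: Shallow tray with three compartments, 144 x 146 mm (x, y), fixed. Floor top 5 mm and rim 16 mm above the table, walls 6 mm thick. Origin under its centre, on the table; z up. On the -x side the long compartment, inside 62 x 134 mm (x, y), centre (-35, 0) mm; on the +x side two small ones, 64 x 64 mm, centres (+34, -35) and (+34, +35) mm.
- lump: Bystander, to be left alone: rough white lump with a flat foot, about 72 mm across and 52 mm high, 150 g, loose. Origin at the centre of its underside.
- offcut: Bystander, to be left alone: three-cornered flat offcut, legs 56 and 50 mm, 26 mm high, 40 g, loose. Its corners are at (-26, -22), (30, -22) and (-26, 28) mm from its origin (x, y), which lies on its underside. Chalky white with a tan rind.
- weight: Bystander, to be left alone: small steel balance weight with a knob, 36 mm in diameter, 48 mm high, 200 g, loose. Origin at the centre of its underside.
Mind the look-alikes: they are no part of the job. What is shaped like the stick but orange or turquoise is not meant.

How it is judged:
By the outcome, as a careful person would: the job done as asked, in the order asked, and still so for the second after the job is handed in, with the robot touching nothing.
It also fails if it takes over 118 s, if anything falls off the work surface, if the arm or the gripper's body presses on something with over 40 N, if the wrist force passes 120 N, or if a joint passes its speed limit or range.

ROBOT

A 6-joint arm with a two-finger parallel gripper is mounted at the origin on the work surface. World frame = base frame: x ahead of the robot, y to its left, z up, the work surface at z = 0. Lengths are in mm, angles in rad, forces in N, time in s.
With the tool pointing down it reaches from about 350 to 875 mm from the base axis. Payload 15.5 kg.
Tool frame: the origin (TCP) lies at the very end of the fingers, on their centre line; the grasp point (between the pads) lies 19 mm behind it; z points along the fingers, y is the line along which they close (so a half turn about z gives the same grasp; the last joint's range is limited). The gripper opens to 85 mm and grips with 20 to 120 N. Pads are 22 mm wide; open, the fingers measure 114 mm over their backs; the gripper's body (76 mm by 85 mm) begins 54 mm behind the grasp point. The pads swing forward as they close: fully open they stand 13 mm farther back than shut.
Start: joints at [-1.234, 0.494, 1.345, -0, 1.302, -0.096], TCP at [262.135, -567.373, 231.277] pointing down, gripper open.
Joint ranges: [-2.91, 2.91], [-0.82, 2.16], [0.22, 2.67], [-1.22, 4.37], [0.12, 2.79], [-3.08, 3.08]. Speed limits (rad/s): [1.89, 1.89, 2.57, 3.01, 3.01, 3.01].

INTERFACE

Orientations are given as a unit quaternion [x, y, z, w].
In Python, from bench import get_obs, capture, camera_params, close_job gives the robot as it stands.
- The arm moves only by the tool jog_arm, never from a script. Its argument "increments" is a list of rows, each an object with "xyz": the shift along the world's x, y, z in units of 30 mm (1.0 is 30 mm), a list of three; "roll": the turn about the world's z in rad. A call has 1 to 12 rows; each row shifts and turns the commanded pose from where the row before left it; what a row does not reach is not made up. A row lasts 1/8 s, in which the tool goes at most 62.5 mm and 10.7 degrees, less where a joint would pass 70% of its speed; a pose out of reach is approached as far as the arm can. A call is refused whole if a number of a shift passes 1 or a number of a turn 0.188, either way. A call with a gripper value outside its range is refused whole. "gripper" is the opening in per cent of the stroke, from 0 (shut) to 100 (fully open), set as the call begins (left out, the last holds). The fingers move at their own pace and stop on an object; the grip force is fixed at half the most. Time passes only in rows, so rows that do not move let the fingers close. It gives the time, the measured TCP pose, the force, the opening and the grip force at its end, in the units of the state.
- get_obs(): the state, without advancing time (a new reading comes with each control period).
- capture(name): name is "side" or "top" or "wrist"; returns the picture (420x560x3 uint8, red, green, blue); there is no depth.
- camera_params(name): a dict with "camera_matrix" (3x3 intrinsics, pixels), "dist_coeffs" ([k1, k2, p1, p2, k3] as OpenCV has them; the pictures are not rectified), "world_from_camera" (4x4, takes a point from camera to world coordinates); the wrist camera has in their place "T_tool_cam" (4x4, takes a point from camera to tool coordinates, whose origin is the TCP and whose axes are the flange's). Camera axes: x right, y down, z forward; pixel columns grow to the right and rows downward; lengths in mm; the calibration is good to about 2 mm. A picture is of the moment at which its call begins: read the wrist's pose just before it. camera_params takes no time and is no camera call.
- close_job(): hands the job in; it is judged then, once.
The state is a dict: "t": time; "joints": joint angles; "dq": joint speeds; "effort": joint torques, N m; "tool_pos": TCP position; "tool_rot": TCP orientation; "wrist_force": force on the tool from outside, world axes, zero at the start; "ft_torque": the same for the moment, N m; "width": finger opening in mm; "finger_force": force on a finger pad.
Only numpy, scipy, OpenCV 4.12 (cv2) and the standard library are available. Lean on these libraries where they do the work, as an engineer would, in place of code of your own. Each camera call takes 0.05 s, during which the arm holds its last target. There are 200 camera calls.

## Working session

There is one attempt and no reset: what is moved stays moved. The work goes in short steps, Python scripts to look and compute and a tool call to move; the robot and the scene stay as the last step left them, time stands still between calls to the robot, and variables do not carry over. Pictures are saved under pics/ and viewed, at most 14 in all, crops included, and the job is handed in when it is done.

Besides the shell and the picture viewer there is one more tool, called as a command line: name --argument value ..., lists and objects as JSON in quotes. jog_arm: Moves the arm, as the interface text tells. Its arguments: {"type":"object","properties":{"increments":{"type":"array","items":{"type":"object","properties":{"xyz":{"type":"array","items":{"type":"number"}},"roll":{"type":"number"}}}},"gripper":{"type":"number"}},"required":["increments"]}

```bash
mkdir -p pics
python3 - <<'E'
from bench import *
import cv2,numpy as np
for n in("top","side"):
    cv2.imwrite(f"pics/{n}0.png",cv2.cvtColor(capture(n),cv2.COLOR_RGB2BGR))
    p=camera_params(n);print(n,{k:np.round(v,3).tolist() for k,v in p.items()})
o=get_obs();print(o['t'],o['tool_pos'],o['tool_rot'],o['width']);print(camera_params("wrist"))
E
```

```text
top {'camera_matrix': [[387.101, 0.0, 282.824], [0.0, 387.101, 202.178], [0.0, 0.0, 1.0]], 'dist_coeffs': [0.029, 0.0, 0.0, 0.0, 0.0], 'world_from_camera': [[-0.02, -0.987, 0.161, 396.138], [-1.0, 0.022, 0.008, -2.666], [-0.011, -0.161, -0.987, 757.638], [0.0, 0.0, 0.0, 1.0]]}
side {'camera_matrix': [[469.546, 0.0, 278.154], [0.0, 469.546, 202.554], [0.0, 0.0, 1.0]], 'dist_coeffs': [0.018, 0.0, 0.0, 0.0, 0.0], 'world_from_camera': [[-0.841, -0.392, 0.373, 154.061], [-0.541, 0.631, -0.556, 522.68], [-0.017, -0.669, -0.743, 759.21], [0.0, 0.0, 0.0, 1.0]]}
0.1 [ 262.03000666 -567.05689473  230.75949788] [ 9.76678782e-01  2.14705024e-01 -7.27398028e-05 -5.50601303e-04] 85.60870846577333
{'camera_matrix': array([[366.03725758,   0.        , 276.9454007 ],
       [  0.        , 366.03725758, 207.31305759],
       [  0.        ,   0.        ,   1.        ]]), 'dist_coeffs': array([0.03373781, 0.        , 0.        , 0.        , 0.        ]), 'T_tool_cam': array([[ 4.03410444e-04, -9.55558732e-01, -2.94800521e-01,
         7.31208559e+01],
       [ 9.99999863e-01,  2.86782483e-04,  4.38848893e-04,
        -8.04950277e-01],
       [-3.34802267e-04, -2.94800657e-01,  9.55558716e-01,
        -1.42357550e+02],
       [ 0.00000000e+00,  0.00000000e+00,  0.00000000e+00,
         1.00000000e+00]])}
```

View pics/top0.png

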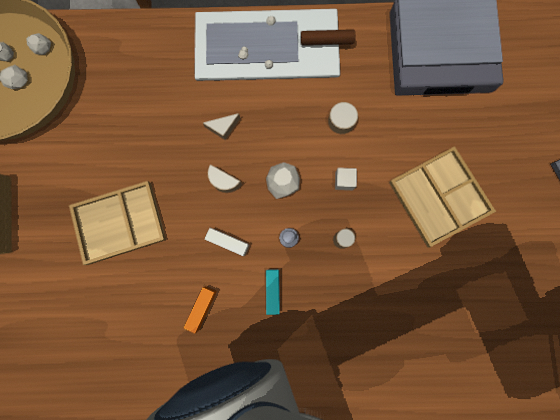

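View pics/side0.png

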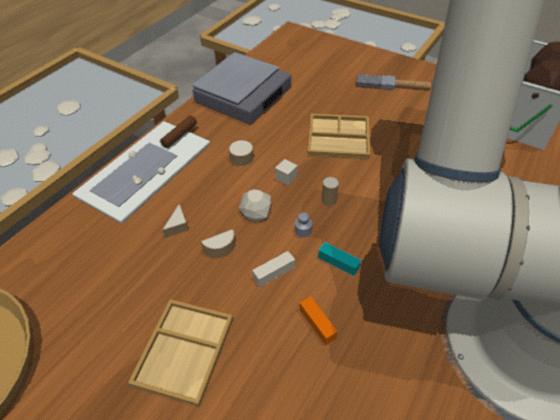

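The top view shows these candidates:
- Slice at (344,117), with round plug (346,238) and weight (289,237) as the other round things.
- Half-moon at (224,178), with offcut (222,124) as the look-alike.
- Block at (347,178).
- White stick at (228,242), with orange (200,309) and turquoise (273,291) as look-alikes.
- Lump at (284,180).
- tray_two at (117,222), with the narrow compartment on the right. tray_three at (443,196), with the long compartment on the left.

The side view agrees.

```bash
cat > h.py <<'E'
import cv2,numpy as np
from bench import *
def ray(n,uv,z):
    p=camera_params(n)
    if n=="wrist":
        from scipy.spatial.transform import Rotation as R
        o=get_obs();T=np.eye(4);T[:3,:3]=R.from_quat(o['tool_rot']).as_matrix();T[:3,3]=o['tool_pos'];T=T@p['T_tool_cam']
    else: T=np.array(p['world_from_camera'])
    q=cv2.undistortPoints(np.float64(uv).reshape(-1,1,2),p['camera_matrix'],p['dist_coeffs']).reshape(-1,2)
    d=np.c_[q,np.ones(len(q))]@T[:3,:3].T
    return (T[:3,3]+d*((z-T[2,3])/d[:,2])[:,None])[:,:2]
E
python3 - <<'E'
from h import *
im=cv2.imread('pics/top0.png');hsv=cv2.cvtColor(im,cv2.COLOR_BGR2HSV)
m=((hsv[...,1]<60)&(hsv[...,2]>150)).astype(np.uint8)*255
for n,(u,v),h in[('slice',(344,117),32),('stick',(228,242),28),('half',(224,178),30),('block',(347,178),36),('plug',(346,238),56),('offcut',(222,124),26)]:
    w=np.zeros_like(m);w[v-26:v+26,u-28:u+28]=m[v-26:v+26,u-28:u+28]
    c=max(cv2.findContours(w,0,1)[0],key=cv2.contourArea)
    P=ray('top',c.reshape(-1,2),h).astype(np.float32)
    r=cv2.minAreaRect(P);print(n,np.round(r[0],1),np.round(r[1],1),round(r[2],1),'circ',np.round(cv2.minEnclosingCircle(P)[1],1),'area',cv2.contourArea(cv2.convexHull(P)))
    print('  poly',np.round(cv2.approxPolyDP(P,6,True).reshape(-1,2)).tolist() if n in('half','offcut','stick','block') else '')
t=((hsv[...,0]>12)&(hsv[...,0]<28)&(hsv[...,2]>110)&(hsv[...,1]>50)).astype(np.uint8)*255
for n,(u,v) in[('two',(117,222)),('three',(443,196))]:
    w=np.zeros_like(t);w[v-56:v+56,u-58:u+58]=t[v-56:v+56,u-58:u+58]
    w=cv2.morphologyEx(w,cv2.MORPH_OPEN,np.ones((3,3)))
    pts=np.vstack([c for c in cv2.findContours(w,0,1)[0] if cv2.contourArea(c)>300])
    P=ray('top',pts.reshape(-1,2),16).astype(np.float32);r=cv2.minAreaRect(P)
    print(n,np.round(r[0],1),np.round(r[1],1),r[2]);b=cv2.boxPoints(cv2.minAreaRect(pts));print(np.round(b).tolist())
    cv2.polylines(im,[b.astype(int)],1,(0,0,255))
cv2.imwrite('pics/m.png',np.hstack([im[90:290,50:330],im[90:290,300:560]]))
E
```

```text
slice [ 685.9 -119.8] [52.1 51.8] 44.2 circ 26.8 area 2141.1361450192053
  poly 
stick [443.  112.3] [79.6 23.5] 65.5 circ 40.7 area 1835.450904580066
  poly [[469.0, 144.0], [448.0, 151.0], [419.0, 80.0], [437.0, 72.0]]
half [562.1 122.8] [65.  32.2] 59.4 circ 32.5 area 1624.8068021207582
  poly [[589.0, 145.0], [563.0, 144.0], [549.0, 133.0], [543.0, 112.0], [556.0, 89.0]]
block [ 560.  -119.1] [36.2 35.5] 87.6 circ 24.1 area 1237.0575610292144
  poly [[578.0, -104.0], [545.0, -100.0], [542.0, -134.0], [575.0, -138.0]]
plug [ 443.7 -107.9] [28.8 30.7] 87.5 circ 15.7 area 712.5498091377085
  poly 
offcut [671.8 119.7] [34.4 67.7] 14.1 circ 33.8 area 1302.67741329805
  poly [[695.0, 91.0], [678.0, 156.0], [654.0, 118.0]]
two [489.  326.3] [235.2 215.1] 88.83429718017578
[[59.0, 166.0], [174.0, 166.0], [174.0, 277.0], [59.0, 277.0]]
three [ 525.4 -306.7] [229.9 218.5] 88.34159088134766
[[385.0, 140.0], [500.0, 140.0], [500.0, 251.0], [385.0, 251.0]]
```

View pics/m.png

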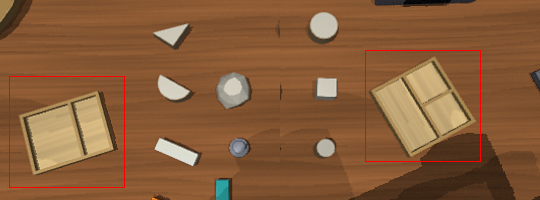

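The crop confirms each choice: the white disc, white stick, half-disc with its crown to the lower left, cube and small upright disc. The tray mask caught the table as well, so I'll read the tray corners off by eye and check them against the given sizes.

Run:
```python
from h import *
im=cv2.imread('pics/top0.png');a=cv2.resize(im[172:276,60:176],None,fx=4,fy=4,interpolation=2);b=cv2.resize(im[142:246,384:500],None,fx=4,fy=4,interpolation=2)
cv2.imwrite('pics/tr.png',cv2.resize(np.hstack([a,b]),(800,358)))
for n,c in(('two',[(70,205),(149,183),(164,240),(85,264)]),('three',[(391,184),(453,149),(494,209),(432,245)])):
    P=ray('top',c,16);print(n,P.mean(0).round(1),[np.linalg.norm(P[i]-P[i-1]).round(1) for i in range(4)],[np.degrees(np.arctan2(*(P[i]-P[i-1])[::-1])).round(1) for i in range(4)])
```

```text
two [484.5 322.7] [np.float64(119.1), np.float64(155.9), np.float64(116.7), np.float64(153.0)] [np.float64(17.6), np.float64(-75.0), np.float64(-163.8), np.float64(105.8)]
three [ 522.  -304.2] [np.float64(138.0), np.float64(142.0), np.float64(137.5), np.float64(139.0)] [np.float64(30.1), np.float64(-61.7), np.float64(-151.2), np.float64(118.4)]
```

View pics/tr.png

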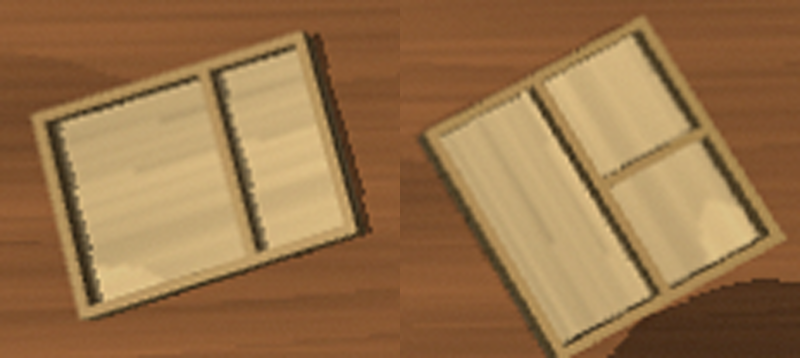

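Run:
```python
from h import *
for n,c,w in(('two',[(68.9,205.4),(147.8,181.7),(163.8,239.5),(84.2,264.5)],0),('three',[(391,181),(454.4,147),(495,210),(431,245.2)],1)):
    P=ray('top',c,16);C=P.mean(0)
    a=np.arctan2(*((P[1]-P[0])+(P[2]-P[3]))[::-1])
    b=np.arctan2(*((P[2]-P[1])+(P[3]-P[0]))[::-1])
    print(n,C.round(1),[np.linalg.norm(P[i]-P[i-1]).round(1) for i in range(4)],np.degrees([a,b]).round(1))
    if n=='two': th=((a+np.pi/2)+b+np.pi/2+np.pi/2*0)/2 if 0 else ((a+b-np.pi/2)/2+np.pi/2); th=(a+np.pi/2+b)/2; K=[(0,-28),(0,47)]
    else: th=(a+b-np.pi/2)/2;K=[(-35,0),(34,-35),(34,35)]
    print(np.degrees(th).round(1),'raw; ')
    for k in K:
        print(k,(C+np.array([[np.cos(th),-np.sin(th)],[np.sin(th),np.cos(th)]])@k).round(1))
```

```text
two [485.  324.3] [np.float64(119.5), np.float64(156.4), np.float64(118.9), np.float64(154.5)] [ -73.7 -162.6]
-73.2 raw; 
(0, -28) [458.2 316.2]
(0, 47) [530.  337.9]
three [ 523.9 -305. ] [np.float64(142.4), np.float64(143.5), np.float64(142.1), np.float64(141.4)] [ -62.9 -152.4]
-152.7 raw; 
(-35, 0) [ 555. -289.]
(34, -35) [ 477.6 -289.6]
(34, 35) [ 509.8 -351.7]
```

jog_arm --increments '[{"xyz": [0.94, 0.99, -0.1], "roll": 0.12}, {"xyz": [0.94, 0.99, -0.1], "roll": 0.12}, {"xyz": [0.94, 0.99, -0.1], "roll": 0.12}, {"xyz": [0.94, 0.99, -0.1], "roll": 0.12}, {"xyz": [0.94, 0.99, -0.1], "roll": 0.12}, {"xyz": [0.94, 0.99, -0.1], "roll": 0.12}, {"xyz": [0.94, 0.99, -0.1], "roll": 0.12}, {"xyz": [0.94, 0.99, -0.1], "roll": 0.12}, {"xyz": [0.94, 0.99, -0.1], "roll": 0.12}, {"xyz": [0.94, 0.99, -0.1], "roll": 0.12}, {"xyz": [0.94, 0.99, -0.1], "roll": 0.12}, {"xyz": [0.94, 0.99, -0.1], "roll": 0.11}]' --gripper 100

```text
t: 1.6
tool_pos: [601.2, -209.8, 194.9]
tool_rot: [0.595, 0.804, -0.0, -0.0]
wrist_force: [0.2, -0.6, -0.2]
width: 85.2
finger_force: 0.0
```

jog_arm --increments '[{"xyz": [0.94, 1.0, -0.6]}, {"xyz": [0.94, 1.0, -0.6]}, {"xyz": [0.95, 0.99, -0.6]}, {"xyz": [0, 0, -0.7]}, {"xyz": [0, 0, -0.7]}, {"xyz": [0, 0, -0.7]}, {"xyz": [0, 0, -0.7]}, {"xyz": [0, 0, -0.7]}, {"xyz": [0, 0, -0.6]}, {"xyz": [0, 0, -0.3]}]'

```text
$.increments[0]: bad value
```

jog_arm --increments '[{"xyz": [0, 0, 0]}, {"xyz": [0, 0, 0]}, {"xyz": [0, 0, 0]}, {"xyz": [0, 0, 0]}, {"xyz": [0, 0, 0]}, {"xyz": [0, 0, 0]}]' --gripper 0

```text
$.increments[0]: bad value
```

jog_arm --increments '[{"xyz": [0.94, 1.0, -0.6], "roll": 0}, {"xyz": [0.94, 1.0, -0.6], "roll": 0}, {"xyz": [0.95, 0.99, -0.6], "roll": 0}, {"xyz": [0, 0, -0.7], "roll": 0}, {"xyz": [0, 0, -0.7], "roll": 0}, {"xyz": [0, 0, -0.7], "roll": 0}, {"xyz": [0, 0, -0.7], "roll": 0}, {"xyz": [0, 0, -0.7], "roll": 0}, {"xyz": [0, 0, -0.6], "roll": 0}, {"xyz": [0, 0, -0.3], "roll": 0}]' --gripper 100

```text
t: 2.85
tool_pos: [685.0, -121.2, 7.9]
tool_rot: [0.597, 0.802, -0.0, -0.001]
wrist_force: [0.2, -0.7, -1.1]
width: 85.6
finger_force: 0.0
```

jog_arm --increments '[{"xyz": [0, 0, 0], "roll": 0}, {"xyz": [0, 0, 0], "roll": 0}, {"xyz": [0, 0, 0], "roll": 0}, {"xyz": [0, 0, 0], "roll": 0}, {"xyz": [0, 0, 0], "roll": 0}, {"xyz": [0, 0, 0], "roll": 0}]' --gripper 0

```text
t: 3.6
tool_pos: [686.1, -121.4, 10.4]
tool_rot: [0.597, 0.802, 0.0, 0.001]
wrist_force: [0.6, 0.2, 7.4]
width: 54.3
finger_force: 63.5
```

jog_arm --increments '[{"xyz": [0, 0, 0.6], "roll": 0}, {"xyz": [0, 0, 1], "roll": 0}, {"xyz": [0, 0.3, 1], "roll": 0}, {"xyz": [-0.43, 0.9, 0.4], "roll": 0}, {"xyz": [-0.43, 1, 0], "roll": 0}, {"xyz": [-0.43, 1, 0], "roll": 0}, {"xyz": [-0.43, 1, 0], "roll": 0}, {"xyz": [-0.43, 1, 0], "roll": 0}, {"xyz": [-0.43, 1, 0], "roll": 0}, {"xyz": [-0.43, 1, 0], "roll": 0}, {"xyz": [-0.43, 1, 0], "roll": 0}, {"xyz": [-0.43, 1, 0], "roll": 0}]'

```text
t: 5.1
tool_pos: [569.2, 155.7, 100.5]
tool_rot: [0.597, 0.802, 0.0, 0.0]
wrist_force: [0.3, 0.3, -0.7]
width: 54.0
finger_force: 63.2
```

jog_arm --increments '[{"xyz": [-0.44, 0.93, 0], "roll": 0}, {"xyz": [-0.44, 0.93, 0], "roll": 0}, {"xyz": [-0.44, 0.93, 0], "roll": 0}, {"xyz": [-0.44, 0.93, 0], "roll": 0}, {"xyz": [-0.44, 0.93, 0], "roll": 0}, {"xyz": [-0.44, 0.93, 0], "roll": 0}, {"xyz": [-0.44, 0.93, 0], "roll": 0}, {"xyz": [0, 0, -0.8], "roll": 0}, {"xyz": [0, 0, -0.8], "roll": 0}, {"xyz": [0, 0, -0.7], "roll": 0}]'

```text
t: 6.35
tool_pos: [477.2, 350.3, 30.7]
tool_rot: [0.597, 0.803, 0.001, 0.0]
wrist_force: [0.3, 0.0, -0.9]
width: 54.1
finger_force: 63.2
```

Run:
```python
from h import *
a=cv2.cvtColor(capture('side'),cv2.COLOR_RGB2BGR);b=cv2.cvtColor(capture('top'),cv2.COLOR_RGB2BGR)
cv2.imwrite('pics/p1.png',np.hstack([cv2.resize(a[240:420,80:290],None,fx=1.9,fy=1.9),cv2.resize(b[140:320,20:230],None,fx=1.9,fy=1.9)]))
```

```text
(no output)
```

View pics/p1.png

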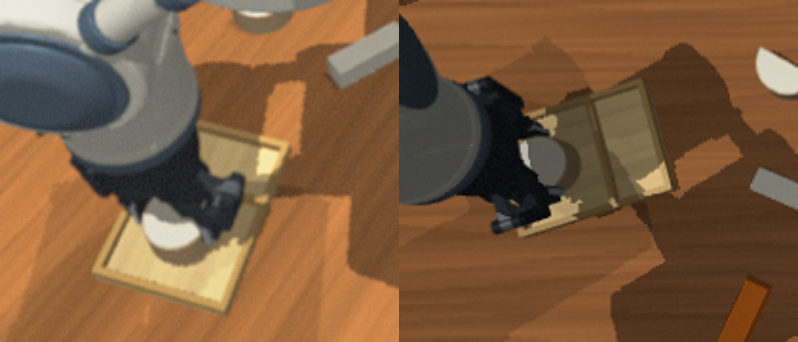

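The slice is held over the wide compartment (crop pixel (545,160), with the divider at about 600), so I'll lower and release it.

jog_arm --increments '[{"xyz": [0, 0, -0.3], "roll": 0}, {"xyz": [0, 0, -0.2], "roll": 0}, {"xyz": [0, 0, 0], "roll": 0}]'

```text
t: 6.82
tool_pos: [477.2, 350.2, 15.5]
tool_rot: [0.597, 0.802, 0.0, 0.0]
wrist_force: [0.1, -0.4, -0.6]
width: 53.8
finger_force: 63.4
```

jog_arm --increments '[{"xyz": [0, 0, -0.05], "roll": 0}, {"xyz": [0, 0, 0], "roll": 0}]'

```text
t: 7.08
tool_pos: [477.2, 350.2, 15.3]
tool_rot: [0.597, 0.802, 0.001, 0.0]
wrist_force: [-4.1, -2.8, 23.6]
width: 54.1
finger_force: 65.8
```

jog_arm --increments '[{"xyz": [0, 0, 0], "roll": 0}, {"xyz": [0, 0, 0], "roll": 0}, {"xyz": [0, 0, 0.3], "roll": 0}, {"xyz": [0, 0, 0.7], "roll": 0}, {"xyz": [0, 0, 1], "roll": 0}, {"xyz": [0, 0, 1], "roll": 0}]' --gripper 80

```text
t: 7.82
tool_pos: [476.9, 350.0, 105.1]
tool_rot: [0.597, 0.802, 0.0, -0.0]
wrist_force: [-0.4, -0.4, 0.3]
width: 68.2
finger_force: 0.0
```

jog_arm --increments '[{"xyz": [-0.14, -1, 0], "roll": -0.1}, {"xyz": [-0.14, -1, 0], "roll": -0.1}, {"xyz": [-0.14, -1, 0], "roll": -0.1}, {"xyz": [-0.14, -1, 0], "roll": -0.1}, {"xyz": [-0.14, -1, 0], "roll": -0.1}, {"xyz": [-0.14, -1, 0], "roll": -0.1}, {"xyz": [-0.14, -1, 0], "roll": -0.1}, {"xyz": [-0.14, -0.93, 0], "roll": 0}]' --gripper 80

```text
t: 8.82
tool_pos: [443.3, 111.2, 104.3]
tool_rot: [0.836, 0.548, 0.0, 0.0]
wrist_force: [0.4, 0.4, -0.3]
width: 68.3
finger_force: 0.0
```

Run:
```python
from h import *
im=cv2.cvtColor(capture('wrist'),cv2.COLOR_RGB2BGR);t=cv2.cvtColor(capture('top'),cv2.COLOR_RGB2BGR)
cv2.imwrite('pics/w1.png',np.hstack([im[::1,:480],cv2.resize(t[140:300,20:230],None,fx=1.52,fy=2.625)]))
h=cv2.cvtColor(im,cv2.COLOR_BGR2HSV);m=((h[...,1]<60)&(h[...,2]>150)).astype(np.uint8)
for c in cv2.findContours(m,0,1)[0]:
    if cv2.contourArea(c)>400:
        P=ray('wrist',c.reshape(-1,2),28).astype(np.float32);print(cv2.boundingRect(c),cv2.minAreaRect(P))
```

```text
(465, 244, 95, 97) ((563.4471435546875, -0.07584381103515625), (74.57130432128906, 61.525569915771484), 72.61534881591797)
(258, 155, 41, 121) ((440.95977783203125, 110.56085968017578), (79.84658813476562, 23.978296279907227), 65.6361083984375)
(430, 70, 74, 115) ((559.9102783203125, 120.03714752197266), (65.16067504882812, 31.76527976989746), 59.15804672241211)
```

View pics/w1.png

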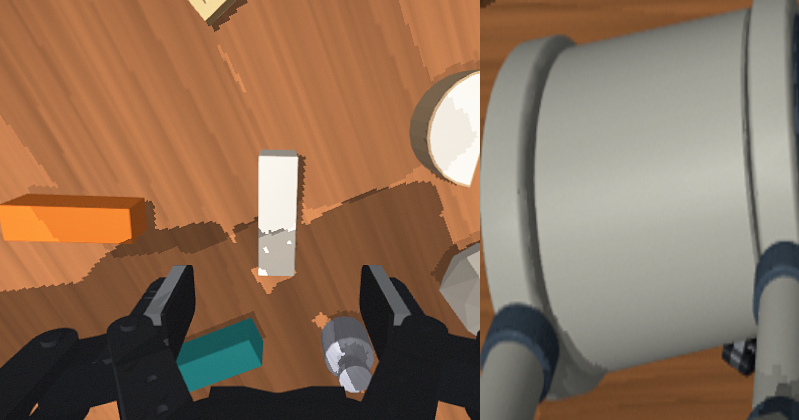

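The stick is centred at (278,215) in the wrist view, square to the fingers and clear of the turquoise bar and the weight.

jog_arm --increments '[{"xyz": [-0.05, 0, -0.8], "roll": -0.015}, {"xyz": [0, 0, -0.8], "roll": 0}, {"xyz": [0, 0, -0.8], "roll": 0}, {"xyz": [0, 0, -0.65], "roll": 0}, {"xyz": [0, 0, 0], "roll": 0}]' --gripper 80

```text
t: 9.55
tool_pos: [441.4, 112.4, 11.7]
tool_rot: [0.84, 0.543, -0.001, -0.0]
wrist_force: [-0.2, -1.2, 0.3]
width: 68.6
finger_force: 0.0
```

jog_arm --increments '[{"xyz": [0, 0, 0], "roll": 0}, {"xyz": [0, 0, 0], "roll": 0}, {"xyz": [0, 0, 0], "roll": 0}, {"xyz": [0, 0, 0], "roll": 0}, {"xyz": [0, 0, 0], "roll": 0}, {"xyz": [0, 0, 0], "roll": 0}, {"xyz": [0, 0, 0], "roll": 0}]' --gripper 0

```text
t: 10.42
tool_pos: [442.3, 112.2, 13.2]
tool_rot: [0.84, 0.543, 0.001, 0.0]
wrist_force: [-1.8, 1.1, 15.1]
width: 22.6
finger_force: 58.5
```

jog_arm --increments '[{"xyz": [0, 0, 0.6], "roll": 0}, {"xyz": [0, 0, 1], "roll": 0}, {"xyz": [0.31, 0.92, 0.9], "roll": -0.143}, {"xyz": [0.31, 0.93, 0], "roll": -0.142}, {"xyz": [0.31, 0.93, 0], "roll": -0.142}, {"xyz": [0.31, 0.93, 0], "roll": -0.142}, {"xyz": [0.32, 0.93, 0], "roll": -0.142}, {"xyz": [0.32, 0.93, 0], "roll": -0.142}, {"xyz": [0, 0, -0.9], "roll": 0}, {"xyz": [0, 0, -0.8], "roll": 0}, {"xyz": [0, 0, 0], "roll": 0}]'

```text
t: 11.8
tool_pos: [497.2, 278.9, 35.4]
tool_rot: [0.989, 0.147, -0.001, 0.0]
wrist_force: [0.2, -0.2, -0.1]
width: 22.6
finger_force: 59.8
```

Run:
```python
from h import *
a=cv2.cvtColor(capture('side'),cv2.COLOR_RGB2BGR);b=cv2.cvtColor(capture('top'),cv2.COLOR_RGB2BGR)
cv2.imwrite('pics/p2.png',np.hstack([cv2.resize(a[240:420,80:290],None,fx=1.9,fy=1.9),cv2.resize(b[140:320,20:230],None,fx=1.9,fy=1.9)]))
```

```text
(no output)
```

View pics/p2.png

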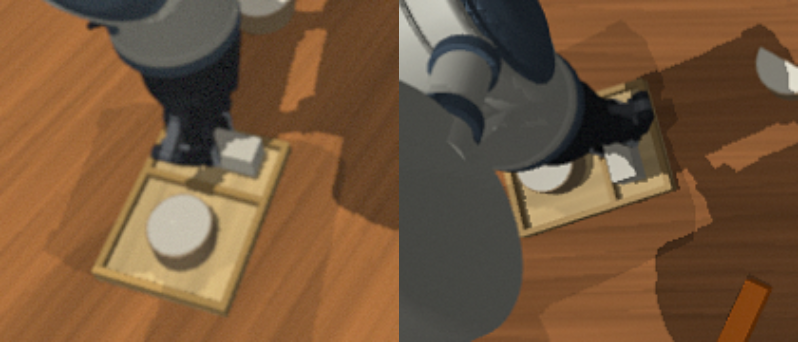

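The slice lies flat in the wide compartment, at about (180,230) in the side crop. The stick is over the narrow compartment, so I'll lower it.

jog_arm --increments '[{"xyz": [0.05, 0, -0.3], "roll": 0}, {"xyz": [0, 0, -0.25], "roll": 0}, {"xyz": [0, 0, -0.05], "roll": 0}, {"xyz": [0, 0, 0], "roll": 0}]'

```text
t: 12.4
tool_pos: [499.6, 279.1, 18.3]
tool_rot: [0.989, 0.147, -0.0, 0.0]
wrist_force: [-0.4, -1.1, 2.2]
width: 22.1
finger_force: 60.0
```

jog_arm --increments '[{"xyz": [0, 0, 0], "roll": 0}, {"xyz": [0, 0, 0], "roll": 0}, {"xyz": [0, 0, 0.3], "roll": 0}, {"xyz": [0, 0, 0.8], "roll": 0}, {"xyz": [0, 0, 1], "roll": 0}, {"xyz": [0, 0, 0.9], "roll": 0}]' --gripper 48

```text
t: 13.15
tool_pos: [499.8, 279.3, 109.9]
tool_rot: [0.989, 0.147, 0.0, -0.0]
wrist_force: [0.0, -0.3, -0.2]
width: 40.5
finger_force: 0.0
```

jog_arm --increments '[{"xyz": [0.34, -0.88, 0], "roll": 0.123}, {"xyz": [0.34, -0.88, 0], "roll": 0.123}, {"xyz": [0.34, -0.88, 0], "roll": 0.123}, {"xyz": [0.34, -0.88, 0], "roll": 0.123}, {"xyz": [0.34, -0.88, 0], "roll": 0.123}, {"xyz": [0.34, -0.88, 0], "roll": 0.125}, {"xyz": [0, 0, 0], "roll": 0}]' --gripper 85

```text
t: 14.02
tool_pos: [561.7, 119.4, 108.9]
tool_rot: [0.869, 0.494, 0.0, 0.0]
wrist_force: [-0.6, 0.3, -0.6]
width: 72.6
finger_force: 0.0
```

Run:
```python
from h import *
im=cv2.cvtColor(capture('wrist'),cv2.COLOR_RGB2BGR);t=cv2.cvtColor(capture('side'),cv2.COLOR_RGB2BGR)
cv2.imwrite('pics/w2.png',np.hstack([im[::1,:480],cv2.resize(t[240:400,100:260],None,fx=2,fy=2.625)]))
h=cv2.cvtColor(im,cv2.COLOR_BGR2HSV);m=((h[...,1]<60)&(h[...,2]>150)).astype(np.uint8)
for c in cv2.findContours(m,0,1)[0]:
    if cv2.contourArea(c)>400:
        P=ray('wrist',c.reshape(-1,2),30).astype(np.float32);print(cv2.boundingRect(c),cv2.minAreaRect(P))
```

```text
(306, 313, 79, 86) ((546.2275390625, 5.087108612060547), (59.13032531738281, 59.41960144042969), 37.4096565246582)
(251, 165, 51, 97) ((558.8931274414062, 122.89422607421875), (64.14839935302734, 31.288375854492188), 59.17060852050781)
(407, 62, 87, 89) ((666.6096801757812, 120.93183898925781), (34.51759338378906, 68.90397644042969), 14.031367301940918)
(0, 0, 78, 106) ((491.6839904785156, 280.3230895996094), (73.26688385009766, 24.156970977783203), 16.88808250427246)
```

View pics/w2.png

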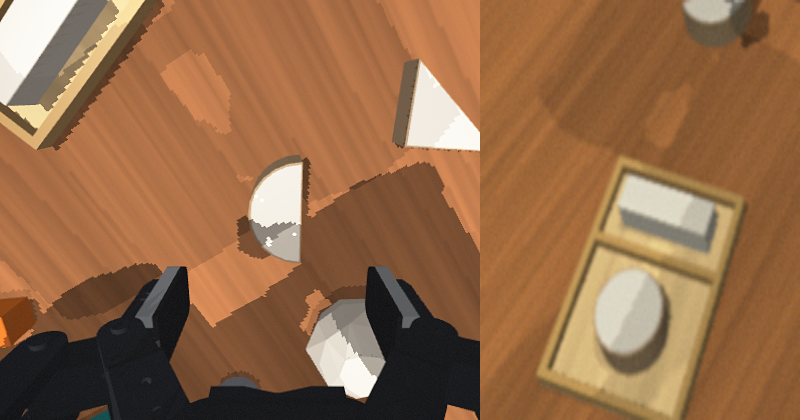

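Stick and slice both lie flat in tray_two (right-hand crop). The half-moon at (276,212) in the wrist view is square to the fingers, and the lump and offcut are clear.

jog_arm --increments '[{"xyz": [-0.1, 0.13, -0.8], "roll": 0}, {"xyz": [0, 0, -0.8], "roll": 0}, {"xyz": [0, 0, -0.8], "roll": 0}, {"xyz": [0, 0, -0.8], "roll": 0}, {"xyz": [0, 0, -0.02], "roll": 0}]' --gripper 85

```text
t: 14.75
tool_pos: [556.6, 125.4, 10.7]
tool_rot: [0.869, 0.495, -0.001, -0.001]
wrist_force: [0.0, -1.3, 0.4]
width: 72.6
finger_force: 0.0
```

jog_arm --increments '[{"xyz": [0, 0, 0], "roll": 0}, {"xyz": [0, 0, 0], "roll": 0}, {"xyz": [0, 0, 0], "roll": 0}, {"xyz": [0, 0, 0], "roll": 0}, {"xyz": [0, 0, 0], "roll": 0}, {"xyz": [0, 0, 0], "roll": 0}, {"xyz": [0, 0, 0], "roll": 0}]' --gripper 0

```text
t: 15.62
tool_pos: [558.7, 124.9, 13.0]
tool_rot: [0.869, 0.494, 0.001, 0.0]
wrist_force: [-1.3, -0.6, 10.7]
width: 32.2
finger_force: 59.3
```

jog_arm --increments '[{"xyz": [0, 0, 0.6], "roll": 0}, {"xyz": [0, 0, 1], "roll": 0}, {"xyz": [0, 0, 1], "roll": 0}, {"xyz": [-0.13, -0.95, 0.6], "roll": -0.04}, {"xyz": [-0.13, -0.95, 0], "roll": -0.04}, {"xyz": [-0.13, -0.95, 0], "roll": -0.04}, {"xyz": [-0.13, -0.95, 0], "roll": -0.04}, {"xyz": [-0.13, -0.95, 0], "roll": -0.04}, {"xyz": [-0.13, -0.95, 0], "roll": -0.04}, {"xyz": [-0.13, -0.95, 0], "roll": -0.04}, {"xyz": [-0.13, -0.95, 0], "roll": -0.04}, {"xyz": [-0.13, -0.95, 0], "roll": -0.04}]'

```text
t: 17.12
tool_pos: [522.8, -132.8, 109.1]
tool_rot: [0.944, 0.33, 0.0, 0.0]
wrist_force: [0.2, 0.1, -0.6]
width: 32.3
finger_force: 60.1
```

jog_arm --increments '[{"xyz": [-0.1, -0.95, 0], "roll": -0.04}, {"xyz": [-0.1, -0.95, 0], "roll": -0.04}, {"xyz": [-0.1, -0.95, 0], "roll": -0.04}, {"xyz": [-0.1, -0.95, 0], "roll": -0.04}, {"xyz": [-0.1, -0.95, 0], "roll": -0.04}, {"xyz": [0, 0, -0.8], "roll": 0}, {"xyz": [0, 0, -0.9], "roll": 0}, {"xyz": [0, 0, -0.6], "roll": 0}, {"xyz": [0, 0, 0], "roll": 0}]'

```text
t: 18.25
tool_pos: [507.4, -274.0, 38.8]
tool_rot: [0.972, 0.235, -0.0, -0.0]
wrist_force: [0.2, 0.2, 0.8]
width: 32.1
finger_force: 60.1
```

Run:
```python
from h import *
a=cv2.cvtColor(capture('side'),cv2.COLOR_RGB2BGR);b=cv2.cvtColor(capture('top'),cv2.COLOR_RGB2BGR)
cv2.imwrite('pics/p3.png',np.hstack([cv2.resize(a[60:260,230:430],None,fx=2,fy=2),cv2.resize(b[100:300,350:550],None,fx=2,fy=2)]))
```

```text
(no output)
```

View pics/p3.png

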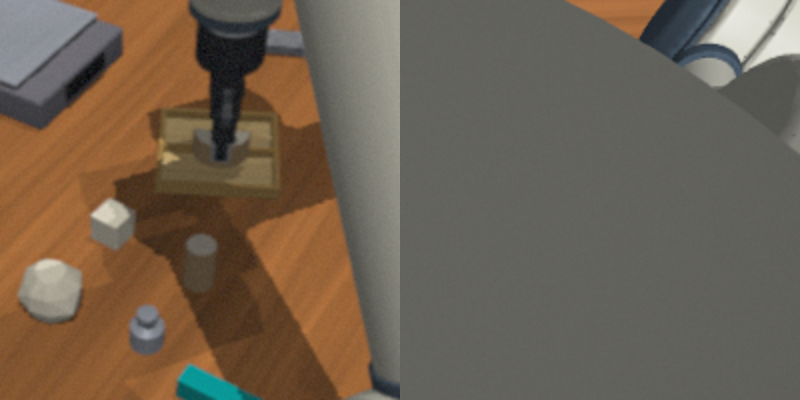

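The top view is blocked by the arm, but the side view shows the half-moon at (220,148) above the long compartment and square to it, so I'll lower it.

jog_arm --increments '[{"xyz": [0, 0, -0.4], "roll": 0}, {"xyz": [0, 0, -0.26], "roll": 0}, {"xyz": [0, 0, -0.04], "roll": 0}, {"xyz": [0, 0, 0], "roll": 0}]'

```text
t: 18.85
tool_pos: [507.8, -274.3, 18.0]
tool_rot: [0.972, 0.235, 0.0, 0.0]
wrist_force: [-2.8, 2.2, 12.9]
width: 32.0
finger_force: 61.6
```

jog_arm --increments '[{"xyz": [0, 0, 0], "roll": 0}, {"xyz": [0, 0, 0], "roll": 0}, {"xyz": [0, 0, 0.3], "roll": 0}, {"xyz": [0, 0, 0.8], "roll": 0}, {"xyz": [0, 0, 1], "roll": 0}, {"xyz": [0, 0, 0.9], "roll": 0}]' --gripper 60

```text
t: 19.6
tool_pos: [507.9, -274.3, 109.2]
tool_rot: [0.972, 0.235, 0.0, 0.0]
wrist_force: [-0.3, 0.6, 0.8]
width: 51.1
finger_force: 0.0
```

jog_arm --increments '[{"xyz": [0.29, 0.86, 0], "roll": -0.095}, {"xyz": [0.29, 0.86, 0], "roll": -0.095}, {"xyz": [0.29, 0.86, 0], "roll": -0.095}, {"xyz": [0.29, 0.86, 0], "roll": -0.095}, {"xyz": [0.29, 0.86, 0], "roll": -0.095}, {"xyz": [0.29, 0.86, 0], "roll": -0.095}, {"xyz": [0, 0, 0], "roll": 0}]' --gripper 85

```text
t: 20.48
tool_pos: [560.4, -118.0, 108.2]
tool_rot: [0.999, -0.047, 0.0, -0.0]
wrist_force: [0.0, -0.5, -0.5]
width: 72.8
finger_force: 0.0
```

Run:
```python
from h import *
im=cv2.cvtColor(capture('wrist'),cv2.COLOR_RGB2BGR);t=cv2.cvtColor(capture('side'),cv2.COLOR_RGB2BGR)
cv2.imwrite('pics/w3.png',np.hstack([im[::1,:480],cv2.resize(t[60:260,230:390],None,fx=2,fy=2.1)]))
h=cv2.cvtColor(im,cv2.COLOR_BGR2HSV);m=((h[...,1]<60)&(h[...,2]>150)).astype(np.uint8)
for c in cv2.findContours(m,0,1)[0]:
    if cv2.contourArea(c)>400:
        P=ray('wrist',c.reshape(-1,2),36).astype(np.float32);print(cv2.boundingRect(c),cv2.minAreaRect(P))
```

```text
(501, 226, 59, 85) ((506.0634765625, -276.3517761230469), (63.760108947753906, 31.644275665283203), 24.949424743652344)
(427, 195, 48, 43) ((549.3519897460938, -227.68023681640625), (30.878643035888672, 22.446535110473633), 25.64581871032715)
(251, 193, 58, 55) ((558.2063598632812, -121.42576599121094), (35.34951400756836, 35.769493103027344), 86.07528686523438)
(36, 188, 111, 94) ((557.5101318359375, -2.3582000732421875), (62.88347244262695, 60.433536529541016), 67.88613891601562)
(533, 135, 27, 86) ((568.1815795898438, -280.204833984375), (51.88383865356445, 14.353543281555176), 7.512966632843018)
```

View pics/w3.png

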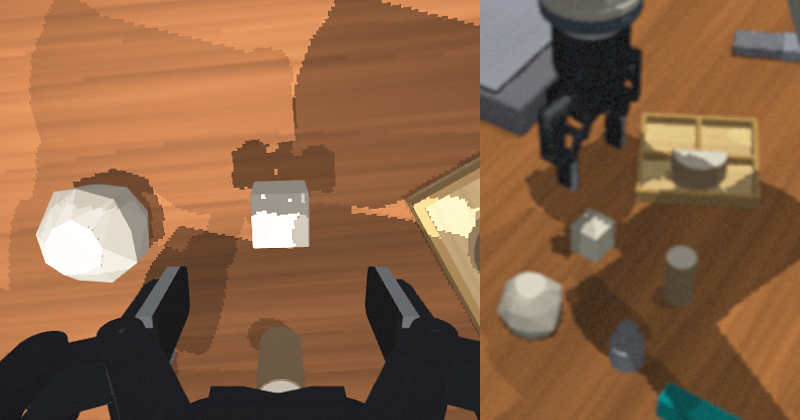

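The half-moon sits in the long compartment. The block at (279,215) in the wrist view is square to the fingers.

jog_arm --increments '[{"xyz": [-0.05, -0.07, -0.8], "roll": 0.02}, {"xyz": [0, 0, -0.8], "roll": 0}, {"xyz": [0, 0, -0.8], "roll": 0}, {"xyz": [0, 0, -0.75], "roll": 0}, {"xyz": [0, 0, 0], "roll": 0}]' --gripper 85

```text
t: 21.2
tool_pos: [557.5, -122.1, 12.2]
tool_rot: [0.999, -0.038, -0.001, -0.0]
wrist_force: [-0.9, -0.3, 0.1]
width: 72.7
finger_force: 0.0
```

jog_arm --increments '[{"xyz": [0, 0, 0], "roll": 0}, {"xyz": [0, 0, 0], "roll": 0}, {"xyz": [0, 0, 0], "roll": 0}, {"xyz": [0, 0, 0], "roll": 0}, {"xyz": [0, 0, 0], "roll": 0}, {"xyz": [0, 0, 0], "roll": 0}, {"xyz": [0, 0, 0], "roll": 0}]' --gripper 0

```text
t: 22.08
tool_pos: [559.1, -121.9, 14.4]
tool_rot: [0.999, -0.037, 0.001, 0.0]
wrist_force: [-2.0, -1.9, 9.8]
width: 34.9
finger_force: 60.7
```

jog_arm --increments '[{"xyz": [0, 0, 0.6], "roll": 0}, {"xyz": [0, 0, 1], "roll": 0}, {"xyz": [0.05, -0.94, 0.9], "roll": 0.079}, {"xyz": [0.05, -0.94, 0], "roll": 0.079}, {"xyz": [0.05, -0.94, 0], "roll": 0.079}, {"xyz": [0.05, -0.94, 0], "roll": 0.079}, {"xyz": [0.05, -0.94, 0], "roll": 0.079}, {"xyz": [0.06, -0.94, 0], "roll": 0.079}, {"xyz": [0.06, -0.94, 0], "roll": 0.079}, {"xyz": [0, 0, -0.8], "roll": 0}, {"xyz": [0, 0, -0.8], "roll": 0}, {"xyz": [0, 0, 0], "roll": 0}]'

```text
t: 23.58
tool_pos: [568.9, -318.5, 40.0]
tool_rot: [0.972, 0.237, -0.001, -0.001]
wrist_force: [-0.2, -0.2, 0.8]
width: 34.9
finger_force: 59.9
```

Run:
```python
from h import *
a=cv2.cvtColor(capture('side'),cv2.COLOR_RGB2BGR);b=cv2.cvtColor(capture('wrist'),cv2.COLOR_RGB2BGR)
cv2.imwrite('pics/p4.png',np.hstack([cv2.resize(a[60:200,250:390],None,fx=2.5,fy=2.5),cv2.resize(b,(447,350))]))
```

```text
(no output)
```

View pics/p4.png

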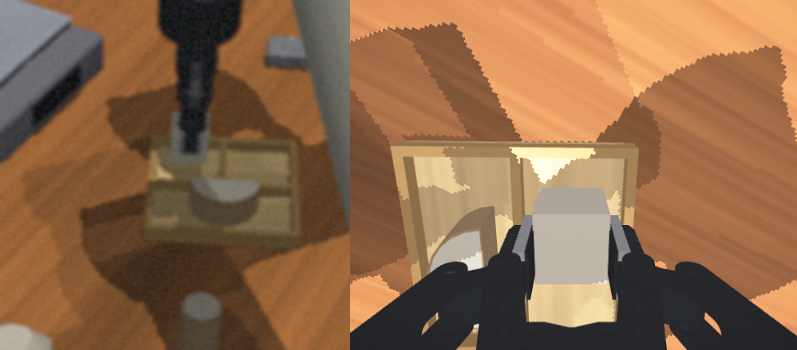

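The block is over the far small compartment, between its walls. The half-moon lies flat in the long one.

jog_arm --increments '[{"xyz": [0.03, 0, -0.4], "roll": 0}, {"xyz": [0, 0, -0.25], "roll": 0}, {"xyz": [0, 0, -0.05], "roll": 0}, {"xyz": [0, 0, 0], "roll": 0}]'

```text
t: 24.18
tool_pos: [570.5, -318.8, 19.5]
tool_rot: [0.972, 0.237, -0.0, -0.0]
wrist_force: [-1.8, 1.7, 7.9]
width: 34.6
finger_force: 60.9
```

jog_arm --increments '[{"xyz": [0, 0, 0], "roll": 0}, {"xyz": [0, 0, 0], "roll": 0}, {"xyz": [0, 0, 0.3], "roll": 0}, {"xyz": [0, 0, 0.8], "roll": 0}, {"xyz": [0, 0, 1], "roll": 0}, {"xyz": [0, 0, 1], "roll": 0}, {"xyz": [0, 0, 0.5], "roll": 0}]' --gripper 60

```text
t: 25.05
tool_pos: [571.1, -319.3, 129.2]
tool_rot: [0.972, 0.237, 0.001, 0.001]
wrist_force: [-0.3, -0.3, -0.2]
width: 51.2
finger_force: 0.0
```

jog_arm --increments '[{"xyz": [-0.53, 0.88, 0], "roll": 0}, {"xyz": [-0.53, 0.88, 0], "roll": 0}, {"xyz": [-0.53, 0.88, 0], "roll": 0}, {"xyz": [-0.53, 0.88, 0], "roll": 0}, {"xyz": [-0.53, 0.88, 0], "roll": 0}, {"xyz": [-0.53, 0.88, 0], "roll": 0}, {"xyz": [-0.53, 0.88, 0], "roll": 0}, {"xyz": [-0.53, 0.88, 0], "roll": 0}, {"xyz": [0, 0, 0], "roll": 0}]' --gripper 90

```text
t: 26.18
tool_pos: [441.8, -106.2, 127.1]
tool_rot: [0.971, 0.237, -0.001, -0.001]
wrist_force: [0.4, -0.2, 1.0]
width: 76.7
finger_force: 0.0
```

Run:
```python
from h import *
im=cv2.cvtColor(capture('wrist'),cv2.COLOR_RGB2BGR);t=cv2.cvtColor(capture('side'),cv2.COLOR_RGB2BGR)
cv2.imwrite('pics/w4.png',np.hstack([im[::1,:480],cv2.resize(t[60:260,230:390],None,fx=2,fy=2.1)]))
h=cv2.cvtColor(im,cv2.COLOR_BGR2HSV);m=((h[...,1]<60)&(h[...,2]>130)).astype(np.uint8)
for c in cv2.findContours(m,0,1)[0]:
    if cv2.contourArea(c)>400:
        P=ray('wrist',c.reshape(-1,2),56).astype(np.float32);print(cv2.boundingRect(c),cv2.minAreaRect(P))
```

```text
(382, 268, 46, 63) ((434.1738586425781, -207.7017822265625), (53.243160247802734, 12.846305847167969), 54.450767517089844)
(126, 268, 47, 63) ((355.99859619140625, -56.69588088989258), (53.170555114746094, 13.141837120056152), 0.7116495370864868)
(468, 197, 92, 105) ((490.9936218261719, -264.42694091796875), (44.462398529052734, 81.83390045166016), 87.23619842529297)
(258, 197, 51, 48) ((443.5162658691406, -111.50274658203125), (30.666547775268555, 31.039457321166992), 73.38311767578125)
(498, 134, 62, 49) ((543.0211791992188, -219.51165771484375), (27.79900550842285, 39.457557678222656), 26.955829620361328)
(117, 103, 57, 56) ((456.2055969238281, -16.790451049804688), (30.837398529052734, 30.76197052001953), 86.96031188964844)
(168, 0, 76, 10) ((530.1602172851562, -20.798084259033203), (4.083427906036377, 38.50980758666992), 27.738229751586914)
```

View pics/w4.png

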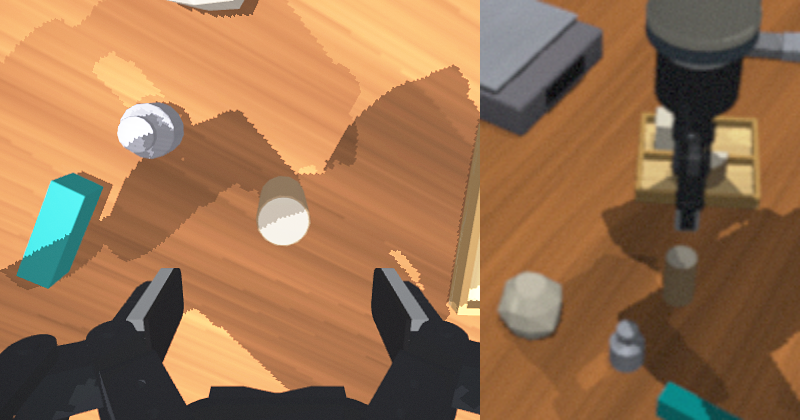

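The plug's top is centred at (284,220) in the wrist view, with the weight and turquoise bar clear of the fingers.

jog_arm --increments '[{"xyz": [0.06, -0.14, -0.8], "roll": 0}, {"xyz": [0, 0, -0.8], "roll": 0}, {"xyz": [0, 0, -0.9], "roll": 0}, {"xyz": [0, 0, -0.8], "roll": 0}, {"xyz": [0, 0, 0], "roll": 0}]' --gripper 90

```text
t: 26.9
tool_pos: [444.8, -112.4, 27.0]
tool_rot: [0.972, 0.236, -0.001, -0.001]
wrist_force: [-0.4, -0.4, 0.1]
width: 76.9
finger_force: 0.0
```

jog_arm --increments '[{"xyz": [0, 0, 0], "roll": 0}, {"xyz": [0, 0, 0], "roll": 0}, {"xyz": [0, 0, 0], "roll": 0}, {"xyz": [0, 0, 0], "roll": 0}, {"xyz": [0, 0, 0], "roll": 0}, {"xyz": [0, 0, 0], "roll": 0}, {"xyz": [0, 0, 0], "roll": 0}]' --gripper 0

```text
t: 27.78
tool_pos: [445.7, -112.2, 29.2]
tool_rot: [0.972, 0.237, 0.001, 0.001]
wrist_force: [-1.2, -1.5, 13.0]
width: 32.6
finger_force: 58.3
```

jog_arm --increments '[{"xyz": [0, 0, 0.6], "roll": 0}, {"xyz": [0, 0, 1], "roll": 0}, {"xyz": [0, 0, 0.9], "roll": 0}, {"xyz": [0.23, -0.88, 0], "roll": 0}, {"xyz": [0.23, -0.88, 0], "roll": 0}, {"xyz": [0.23, -0.88, 0], "roll": 0}, {"xyz": [0.23, -0.89, 0], "roll": 0}, {"xyz": [0.23, -0.89, 0], "roll": 0}, {"xyz": [0.23, -0.89, 0], "roll": 0}, {"xyz": [0.23, -0.89, 0], "roll": 0}, {"xyz": [0.23, -0.89, 0], "roll": 0}, {"xyz": [0.23, -0.88, 0], "roll": 0}]'

```text
t: 29.28
tool_pos: [507.4, -352.0, 103.8]
tool_rot: [0.972, 0.237, 0.0, 0.0]
wrist_force: [1.0, -0.4, -1.0]
width: 32.6
finger_force: 59.5
```

jog_arm --increments '[{"xyz": [0, 0, -0.6], "roll": 0}, {"xyz": [0, 0, -0.9], "roll": 0}, {"xyz": [0, 0, -0.5], "roll": 0}, {"xyz": [0, 0, 0], "roll": 0}]'

```text
t: 29.78
tool_pos: [506.6, -350.1, 42.2]
tool_rot: [0.972, 0.237, -0.001, -0.001]
wrist_force: [0.2, 0.0, -0.8]
width: 31.9
finger_force: 59.6
```

Run:
```python
from h import *
a=cv2.cvtColor(capture('side'),cv2.COLOR_RGB2BGR);b=cv2.cvtColor(capture('wrist'),cv2.COLOR_RGB2BGR)
cv2.imwrite('pics/p5.png',np.hstack([cv2.resize(a[60:200,250:390],None,fx=2.5,fy=2.5),cv2.resize(b,(447,350))]))
```

```text
(no output)
```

View pics/p5.png

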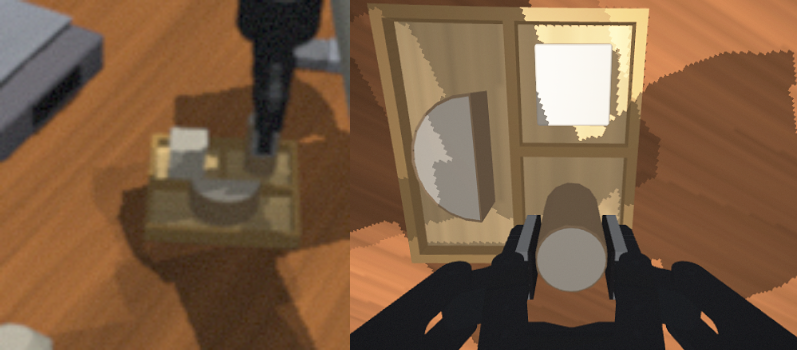

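The block and half-moon lie flat in their compartments, and the plug is centred over the last one.

jog_arm --increments '[{"xyz": [0, 0, -0.2], "roll": 0}, {"xyz": [0, 0, -0.07], "roll": 0}, {"xyz": [0, 0, 0], "roll": 0}]'

```text
t: 30.25
tool_pos: [507.2, -351.1, 35.1]
tool_rot: [0.972, 0.237, 0.0, -0.0]
wrist_force: [-0.4, 0.1, -0.8]
width: 32.6
finger_force: 59.6
```

jog_arm --increments '[{"xyz": [0, 0, -0.05], "roll": 0}, {"xyz": [0, 0, 0], "roll": 0}]'

```text
t: 30.5
tool_pos: [507.4, -351.2, 34.2]
tool_rot: [0.972, 0.237, 0.0, 0.0]
wrist_force: [-1.4, 1.4, 9.4]
width: 32.4
finger_force: 60.8
```

Touching the floor, so I'll release, rise and pull away.

jog_arm --increments '[{"xyz": [0, 0, 0], "roll": 0}, {"xyz": [0, 0, 0], "roll": 0}, {"xyz": [0, 0, 0], "roll": 0}, {"xyz": [0, 0, 0.3], "roll": 0}, {"xyz": [0, 0, 0.8], "roll": 0}, {"xyz": [0, 0, 1], "roll": 0}, {"xyz": [0, 0, 1], "roll": 0}, {"xyz": [0, 0, 1], "roll": 0}, {"xyz": [-0.5, 0, 1], "roll": 0}]' --gripper 70

```text
t: 31.62
tool_pos: [492.6, -351.1, 188.2]
tool_rot: [0.972, 0.237, 0.0, 0.0]
wrist_force: [0.2, -0.7, 0.1]
width: 59.5
finger_force: 0.0
```

jog_arm --increments '[{"xyz": [-0.8, -0.9, 0.3], "roll": 0}, {"xyz": [-0.8, -0.9, 0], "roll": 0}, {"xyz": [-0.8, -0.9, 0], "roll": 0}, {"xyz": [-0.8, -0.9, 0], "roll": 0}, {"xyz": [-0.8, -0.9, 0], "roll": 0}, {"xyz": [-0.8, -0.9, 0], "roll": 0}, {"xyz": [0, 0, 0], "roll": 0}, {"xyz": [0, 0, 0], "roll": 0}]'

```text
t: 32.62
tool_pos: [348.4, -512.7, 195.9]
tool_rot: [0.972, 0.236, 0.0, -0.0]
wrist_force: [0.0, 1.0, -0.8]
width: 59.5
finger_force: 0.0
```

Run:
```python
from h import *
a=cv2.cvtColor(capture('side'),cv2.COLOR_RGB2BGR);b=cv2.cvtColor(capture('top'),cv2.COLOR_RGB2BGR)
cv2.imwrite('pics/f.png',np.hstack([cv2.resize(a[60:420,60:440],(400,380)),cv2.resize(b[90:330,50:510],(400,380))]))
```

```text
(no output)
```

View pics/f.png

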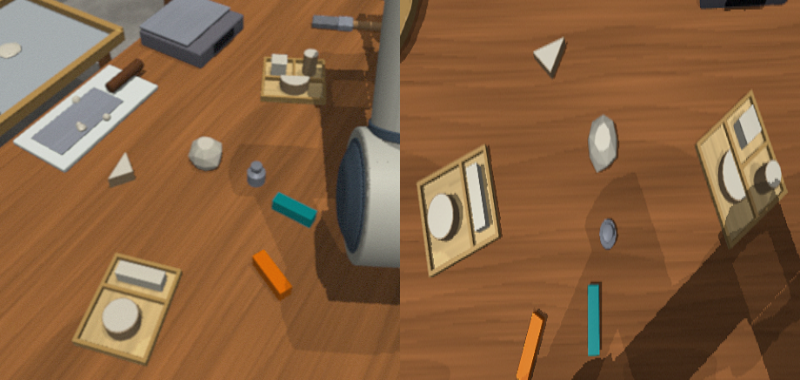

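All five pieces are in place, the plug is upright, and the bystanders haven't moved.

```bash
python3 -c "from bench import *;print(close_job())"
```

```text
the job is handed in; nothing more can be done
None
```

I put all five pieces in their right compartments, flat and let go, left the lump, offcut, weight and look-alikes where they were, and handed the job in at about 33 s.

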